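# Fit the return spring of the cup sealer

### The arm

A 6-joint arm with a two-finger parallel gripper is mounted at the origin on the work surface. World frame = base frame: x ahead of the robot, y to its left, z up, the work surface at z = 0. Lengths are in m, angles in rad, forces in N, time in s.
With the tool pointing down it reaches from about 0.25 to 0.775 m from the base axis. Payload 8.9 kg.
Tool frame: the origin (TCP) lies midway between the tips of the shut fingers; the grasp point (between the pads) lies 19 mm behind it (r.tcp_to_grasp is the distance from the TCP to the grasp point, in m); z points along the fingers, y is the line along which they close (so a half turn about z gives the same grasp; the last joint's range is limited). The gripper opens to 85 mm and grips with 20 to 120 N. Pads are 22 mm wide; open, the fingers measure 114 mm over their backs; the gripper's body (76 mm by 85 mm) begins 54 mm behind the grasp point. The pads swing forward as they close: fully open they stand 13 mm farther back than shut.
Start: joints at [-1.245, 0.291, -0.153, 1.127, 0, 1.431], TCP at [0.235, -0.469, 0.231] pointing down, gripper open.
Joint ranges: [-2.52, 2.52], [-0.91, 1.74], [-1.3, 1.37], [-1.96, 2.02], [-1.52, 1.47], [-3.14, 3.14]. Speed limits (rad/s): [2.22, 2.22, 2.79, 3.14, 3.14, 3.14].

### API

Orientations are given as a unit quaternion [x, y, z, w].
In Python, from workcell import r gives the robot as it stands.
- The arm moves only by the tool send_rows, never from a script. Its argument "motion" is a list of rows, each an object of numbers: "tx", "ty", "tz": the shift along the tool's x, y, z in mm; "spin": the turn about the tool's z in degrees; "jaw": the closure, from 0 (fully open) to 1 (shut). A call has exactly 10 rows; each row is the pose to reach, as a shift and turn from the pose commanded when the call began, along the tool's axes at that moment; what a row does not reach only later rows make up. A row lasts 1/12 s, in which the tool goes at most 41.7 mm and 7.16 degrees, less where a joint would pass 70% of its speed; a pose out of reach is approached as far as the arm can. A call with a gripper value outside its range is refused whole. The fingers move at their own pace and stop on an object; the grip force is fixed at half the most. Time passes only in rows, so rows that repeat a pose let the fingers close, or fill a call up. It gives the time, the measured TCP pose, the force, the opening and the grip force at its end, in the units of the state.
- r.observe(): the state, without advancing time (a new reading comes with each control period).
- r.grab_frame(name): name is "scene" or "top"; returns a dict with "img" (400x640x3 uint8, red, green, blue), "camera_matrix" (3x3 intrinsics, pixels), "xyz" and "attitude" of the camera in the world. Camera axes: x right, y up, looking along -z (the intrinsics and any distortion apply to the point x, -y, -z); pixel columns grow to the right and rows downward; lengths in m; the calibration is good to about 2 mm. A picture is of the moment at which its call begins. There is no depth.
- r.finish_job(): hands the job in; it is judged then, once.
The state is a dict: "t": time; "joint_positions": joint angles; "joint_velocities": joint speeds; "joint_torque": joint torques, N m; "eef_pos": TCP position; "eef_rot": TCP orientation; "force": force on the tool from outside, world axes, zero at the start; "moment": the same for the moment, N m; "finger_gap": finger opening in m; "gripper_force": force on a finger pad.
Only numpy, scipy, OpenCV 4.12 (cv2) and the standard library are available. Lean on these libraries where they do the work, as an engineer would, in place of code of your own. Each camera call takes 0.05 s, during which the arm holds its last target. There are 200 camera calls.

### The job

The red lever in the cup sealer's service bay hangs limp and needs its new return spring, which lies on the yellow cradle. Put its hook pin (orange end) fully down into the hole at the lever's end and let go; then take it again at its blue end, stretch it and set its eye fully down over the brass post, so that it holds the lever home against its stop. Leave the cups, jar and bottle standing where they are.

Things in the scene. Friction and masses are not known exactly. Their poses are not given: they have to be found in the camera images.
- spring: Tension spring with end fittings, 129 mm long unstretched, 70 g. Origin on the coil's axis; x along the coil from hook end to eye end, z up. From the hook end: orange tab, 44 mm steel coil (14 mm thick), blue tab, steel eye. It lies level on the cradle, coil axis 37 mm above the table, both ends overhanging it, the pin hanging free.
- hook_tab (a point): Centre of the upper part of the orange tab, where to grip it: the tab is 34 mm long along the spring's x, 12 mm thick in y, and reaches from 20 mm below to 10 mm above this point. The hook pin stands 12 mm further out (spring -x) and 20 mm below this point. Axes as the spring's.
- pin_tip (a point): Lower tip of the hook pin: a steel pin 5 mm thick that sticks 20 mm down out of the orange tab's underside. Axes as the spring's. It lies 28 mm below the coil axis and 55 mm from the spring's origin, towards -x.
- eye_tab (a point): Centre of the upper part of the blue tab, where to grip it: 22 mm long along the spring's x, 12 mm thick in y, reaches from 22 mm below to 10 mm above this point. Axes as the spring's. The eye's centre is 26 mm further out (spring +x) and 23 mm below this point; when unstretched the pin is 84 mm to the -x side.
- eye (a point): Centre of the eye: a flat level steel plate 28 x 28 mm, 6 mm thick, with an upright hole 17 mm across; this point is half-way through its thickness. Axes as the spring's. Unstretched it is 110 mm from the pin along the spring. Lifted level by 12 mm it clears the post while the pin still holds in its hole; under tension the pin slides up and down there with some 5 N of friction.
- stretch (a joint): How far the spring is stretched, m: 0 when slack, at most 0.05. It pulls with 2 N plus 0.3 N per mm; about 22 mm are needed to bring the eye over the post with the lever home.
- lever_hole (a point): Centre of the upright through hole (10 mm) near the end of the red lever, at the lever's upper face, 52 mm above the table. The lever is a level plate 8 mm thick, 26 mm wide, ending 13 mm beyond the hole; its upright pivot is 80 mm away along this point's +x. z up. Below the lever 18 mm are free. With the orange tab seated on the lever the pin's tip is 20 mm below this point.
- lever (a joint): Swing of the lever, rad: 0 is home against its stop, larger values (up to 0.45) swing the hole away from the post. It moves with light friction (about 1 N at the hole) and stays where it is left.
- post_top (a point): Top of the brass post: 8 mm thick, tapered tip, 9 mm tall, on a level dark steel ledge 46 mm above the table, 60 mm wide, which reaches 77 mm towards the lever, so the eye of the hooked, slack spring lies on it. With the lever home the post is 134 mm from its hole. Seated, the eye's point is 6 mm below the post's top. z up, +y away from the lever.
- machine: The cup sealer: steel base 190 x 470 x 26 mm with the service bay on it, fixed. Origin on the table, half-way between the lever's home hole and the post; +y points to the post and, 88 mm beyond it, the white column (0.28 m tall) with the sealing head.
- cradle: Yellow plastic cradle, 36 mm long (x, along the spring), 34 mm wide, supporting face 30 mm high with low side ridges up to 34 mm, on a thin dark mat; fixed. Origin underneath its centre.
- cup_a: Clear plastic cup, bystander, 80 mm across, 90 mm tall; origin under its centre.
- cup_b: Orange plastic cup, bystander, 80 mm across, 90 mm tall; origin under its centre.
- jar: Amber jar, bystander, 60 mm across, 70 mm tall; origin under its centre.
- sauce: Red sauce bottle, bystander, 56 mm across, 170 mm tall; origin under its centre.

How it is judged:
By the outcome, as a careful person would: the job done as asked, in the order asked, and still so for the second after the job is handed in, with the robot touching nothing.
It also fails if it takes over 42 s, if anything falls off the work surface, if the arm or the gripper's body presses on something with over 40 N, if the wrist force passes 120 N, or if a joint passes its speed limit or range.

## Working session

There is one attempt and no reset: what is moved stays moved. The work goes in short steps, Python scripts to look and compute and a tool call to move; the robot and the scene stay as the last step left them, time stands still between calls to the robot, and variables do not carry over. Pictures are saved under pics/ and viewed, at most 10 in all, crops included, and the job is handed in when it is done.

Besides the shell and the picture viewer there is one more tool, called after "Call:" as name(argument=value, ...) on one line, values as JSON. send_rows: Moves the arm, as the interface text tells. Its arguments: {"type":"object","properties":{"motion":{"type":"array","items":{"type":"object","properties":{"tx":{"type":"number"},"ty":{"type":"number"},"tz":{"type":"number"},"spin":{"type":"number"},"jaw":{"type":"number"}}}}},"required":["motion"]}

```bash
mkdir -p pics; ls; python3 - <<'E'
from workcell import r
import cv2
for n in("scene","top"):
    f=r.grab_frame(n); cv2.imwrite(f"pics/{n}0.png",f["img"][:,:,::-1]); print(n,f["camera_matrix"],f["xyz"],f["attitude"],[k for k in f])
s=r.observe();print(s);print(r.tcp_to_grasp)
E
```

```text
pics
scene [[460.9467074    0.         323.69920854]
 [  0.         460.9467074  203.90555597]
 [  0.           0.           1.        ]] [1.01133457 0.37857377 0.67681094] [0.14252038 0.36114839 0.84951385 0.35719183] ['img', 'camera_matrix', 'xyz', 'attitude']
top [[432.2752887    0.         318.1218518 ]
 [  0.         432.2752887  196.18680667]
 [  0.           0.           1.        ]] [ 0.37910751 -0.08967168  0.90136829] [ 0.07534302 -0.06211196 -0.702543    0.70491053] ['img', 'camera_matrix', 'xyz', 'attitude']
{'t': 0.1, 'joint_positions': array([-1.24529359e+00,  2.91212040e-01, -1.54029485e-01,  1.12671411e+00,
        2.95348009e-05,  1.43150185e+00]), 'joint_velocities': array([ 0.00102681, -0.00215568,  0.0030527 ,  0.00031771, -0.00106729,
        0.00086788]), 'joint_torque': array([ 1.60777858e-03, -5.37975955e+01,  3.31919575e+01,  9.25272529e-03,
       -2.40147174e-04, -1.04485824e-05]), 'eef_pos': array([ 0.23521677, -0.46892729,  0.2308039 ]), 'eef_rot': array([ 9.73116605e-01,  2.30312261e-01, -3.91869254e-05, -5.78517682e-04]), 'force': array([ 1.37636666, -0.47384988,  0.0398808 ]), 'moment': array([ 0.0949896 ,  0.05836068, -0.00767597]), 'gripper_force': 0.0, 'finger_gap': 0.08549337857822338}
0.0187
```

View pics/scene0.png

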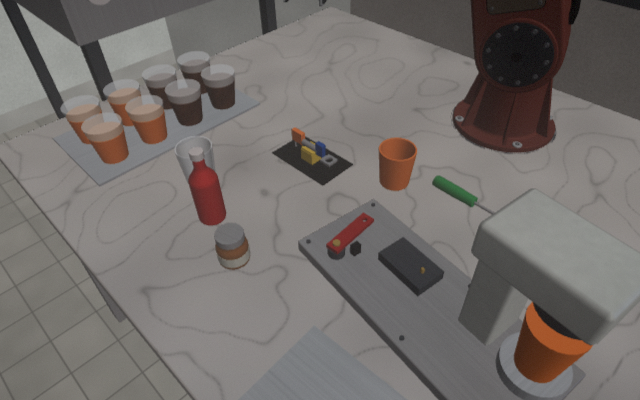

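View pics/top0.png

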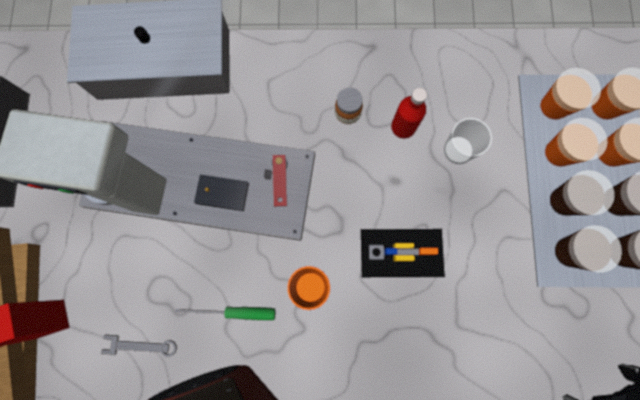

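The scene view shows the spring (orange tab ~299,136, blue ~321,148), the lever, and the post (~422,270). In the top view the eye is at ~376,252, the orange tab at ~428,251, the post at ~206,189 and the lever at ~280,180. Next I'll measure with colour masks.

```bash
cat > h.py <<'E'
import numpy as np, cv2
from scipy.spatial.transform import Rotation as R
from workcell import r
def ray(f,u,v):
    K=f["camera_matrix"]; d=np.array([(u-K[0,2])/K[0,0],-(v-K[1,2])/K[1,1],-1.])
    return np.array(f["xyz"]),R.from_quat(f["attitude"]).apply(d)
def onz(f,u,v,z):
    o,d=ray(f,u,v); return o+d*(z-o[2])/d[2]
def proj(f,p):
    K=f["camera_matrix"]; q=R.from_quat(f["attitude"]).inv().apply(np.array(p)-f["xyz"])
    return K[0,2]+K[0,0]*q[0]/-q[2], K[1,2]+K[1,1]*q[1]/q[2]
def tri(fa,a,fb,b):
    A=np.zeros((3,3));y=np.zeros(3)
    for f,p in((fa,a),(fb,b)):
        o,d=ray(f,*p); d/=np.linalg.norm(d); M=np.eye(3)-np.outer(d,d); A+=M; y+=M@o
    return np.linalg.solve(A,y)
def mask(f,h0,h1,s,v,box):
    H=cv2.cvtColor(f["img"],cv2.COLOR_RGB2HSV); x0,y0,x1,y1=box
    m=((H[...,0]>=h0)&(H[...,0]<=h1)&(H[...,1]>s)&(H[...,2]>v)).astype(np.uint8)
    k=np.zeros_like(m);k[y0:y1,x0:x1]=m[y0:y1,x0:x1];return k
def blob(m):
    n,l,st,c=cv2.connectedComponentsWithStats(m); i=1+np.argmax(st[1:,4]); 
    pts=np.argwhere(l==i)[:,::-1].astype(np.float32)
    return c[i],st[i,4],cv2.minAreaRect(pts)
E
python3 - <<'E'
from h import *
np.set_printoptions(precision=4,suppress=True)
fs,ft=r.grab_frame("scene"),r.grab_frame("top")
T={"or":(ft,5,16,140,100,(410,235,450,270)),"bl":(ft,105,125,100,50,(380,240,400,265)),"ye":(ft,22,34,120,100,(385,235,420,270)),"lev":(ft,0,8,120,60,(265,145,295,215)),"post":(ft,10,28,70,60,(196,178,220,200)),
"S_or":(fs,0,16,140,100,(285,120,310,148)),"S_bl":(fs,105,125,100,40,(310,138,332,160)),"S_ye":(fs,20,34,120,80,(295,140,325,170)),"S_post":(fs,10,28,70,60,(412,258,435,282)),"S_lev":(fs,0,8,120,60,(320,205,385,255))}
for k,a in T.items():
    try: print(k,*blob(mask(*a)))
    except Exception as e: print(k,e)
def big(f,box,s):
    x0,y0,x1,y1=box;return cv2.resize(f["img"][y0:y1,x0:x1,::-1],None,fx=s,fy=s,interpolation=cv2.INTER_CUBIC)
a=big(ft,(190,140,310,220),4);b=big(ft,(350,220,450,280),4)
c=big(fs,(320,195,450,295),3);d=big(fs,(265,115,360,185),4)
C=np.zeros((600,800,3),np.uint8)
for im,x,y in((a,0,0),(c,0,320-20),(b,400,0),(d,400,300)):
    h,w=im.shape[:2];h=min(h,600-y);w=min(w,800-x,400);C[y:y+h,x:x+w]=im[:h,:w]
cv2.imwrite("pics/c1.png",C)
E
```

```text
or [428.1921 250.5497] 151 ((428.5, 250.5), (7.0, 19.0), 90.0)
bl [389.8901 250.8352] 91 ((390.5, 251.0), (13.0, 8.0), 0.0)
ye [403.9669 257.6033] 121 ((404.0, 258.0), (6.0, 20.0), 90.0)
lev [278.8916 174.0542] 166 ((279.0, 173.5), (35.0, 10.0), 90.0)
post [206.5 189. ] 20 ((206.50001525878906, 189.0), (4.949747085571289, 3.535533905029297), 45.0)
S_or [298.9474 132.7895] 57 ((298.8143615722656, 132.6064453125), (14.212668418884277, 5.980578422546387), 50.710594177246094)
S_bl [321.5088 147.6667] 57 ((321.8146057128906, 147.9316864013672), (14.806722640991211, 6.4255595207214355), 65.224853515625)
S_ye [309.9825 154.6082] 171 ((308.6769714355469, 154.65487670898438), (21.448436737060547, 11.382722854614258), 41.18592834472656)
S_post [422.16 269.72] 25 ((422.0, 270.0), (6.0, 4.0), 90.0)
S_lev [350.6722 232.101 ] 604 ((350.3310241699219, 232.37240600585938), (13.951641082763672, 51.65428924560547), 48.36646270751953)
```

View pics/c1.png

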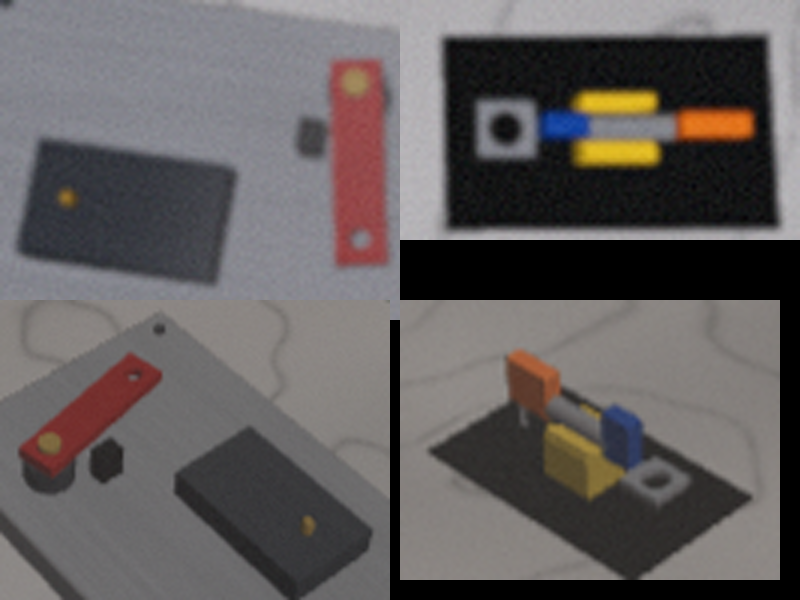

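```bash
python3 - <<'E'
from h import *
np.set_printoptions(precision=4,suppress=True)
fs,ft=r.grab_frame("scene"),r.grab_frame("top")
P={"hole":((279.9,199.4),(364.7,220),.052),"piv":((278.4,160.1),(336,242.3),.055),"post":((206.2,188.9),(422.3,267.5),.055),"eye":((375.9,251.6),(328.9,159.6),.029),"or":((428.4,250.5),(297.5,131),.059),"blu":((390.3,251),(321,142),.059)}
W={}
for k,(t,s,z) in P.items():
    a=onz(ft,*t,z);b=onz(fs,*s,z);W[k]=a;print(k,a,b,tri(ft,t,fs,s))
h,p=W["hole"],W["post"];print(np.linalg.norm((h-p)[:2]),np.linalg.norm((h-W["piv"])[:2]))
v=(W["or"]-W["eye"])[:2];print("spring yaw(deg) of +x",np.degrees(np.arctan2(-v[1],-v[0])),np.linalg.norm(v))
print(R.from_quat(r.observe()["eef_rot"]).as_matrix())
E
```

```text
hole [0.5399 0.0033 0.052 ] [0.5414 0.0064 0.052 ] [0.5399 0.0042 0.0494]
piv [0.6207 0.0078 0.055 ] [0.6203 0.0076 0.055 ] [0.6206 0.0078 0.0553]
post [0.5606 0.152  0.055 ] [0.5599 0.1509 0.055 ] [0.5605 0.1515 0.0561]
eye [ 0.4383 -0.1891  0.029 ] [ 0.439  -0.1873  0.029 ] [ 0.4381 -0.1889  0.0277]
or [ 0.4387 -0.2868  0.059 ] [ 0.4407 -0.286   0.059 ] [ 0.4391 -0.2874  0.0574]
blu [ 0.4375 -0.2134  0.059 ] [ 0.4332 -0.2173  0.059 ] [ 0.4373 -0.2129  0.0634]
0.1501676528861348 0.08086660778374863
spring yaw(deg) of +x 90.27707976826838 0.09769873423870973
[[ 0.8939  0.4482 -0.0001]
 [ 0.4482 -0.8939  0.0003]
 [ 0.     -0.0004 -1.    ]]
```

Call:
send_rows(motion=[{"tx":30,"ty":-8,"tz":10,"spin":-7,"jaw":0.2},{"tx":60,"ty":-16,"tz":22,"spin":-14,"jaw":0.4},{"tx":90,"ty":-24,"tz":34,"spin":-21,"jaw":0.4},{"tx":120,"ty":-32,"tz":46,"spin":-28,"jaw":0.4},{"tx":150,"ty":-41,"tz":58,"spin":-35,"jaw":0.4},{"tx":180,"ty":-49,"tz":70,"spin":-42,"jaw":0.4},{"tx":210,"ty":-57,"tz":80,"spin":-49,"jaw":0.4},{"tx":240,"ty":-65,"tz":90,"spin":-56,"jaw":0.4},{"tx":263.6,"ty":-71.3,"tz":101,"spin":-63,"jaw":0.4},{"tx":263.6,"ty":-71.3,"tz":101,"spin":-63.7,"jaw":0.4}])

```text
t: 1.13
eef_pos: [0.4408, -0.2839, 0.1284]
eef_rot: [0.701, 0.713, 0.001, -0.001]
force: [-0.3, -0.0, -0.1]
finger_gap: 0.0514
gripper_force: 0.0
```

```bash
cat >> h.py <<'E'
def delta(xyz,yaw):
    """tool-axis move (mm, deg) to TCP xyz with tool x at world yaw (deg)"""
    s=r.observe(); M=R.from_quat(s["eef_rot"]).as_matrix(); d=M.T@(np.array(xyz)-s["eef_pos"])*1000
    sp=-(yaw-np.degrees(np.arctan2(M[1,0],M[0,0]))); sp=(sp+180)%360-180
    print("t%.2f"%s["t"],"d",d.round(1),"spin %.1f"%sp,"gap %.4f"%s["finger_gap"],"F",np.round(s["force"],1),"gf %.0f"%s["gripper_force"],"pos",np.round(s["eef_pos"],4),"z",M[:,2].round(4))
E
python3 -c "
from h import *
delta((.4389,-.2870,.0325),90.3)"
```

```text
t1.13 d [-3.3 -1.8 95.9] spin 0.7 gap 0.0514 F [-0.3 -0.  -0.1] gf 0 pos [ 0.4408 -0.2839  0.1284] z [-0.001   0.0026 -1.    ]
```

Call:
send_rows(motion=[{"tz":0,"jaw":0.4},{"tz":8,"jaw":0.4},{"tz":16,"jaw":0.4},{"tz":24,"jaw":0.4},{"tz":32,"jaw":0.4},{"tz":40,"jaw":0.4},{"tz":45,"jaw":0.4},{"tz":50,"jaw":0.4},{"tz":50,"jaw":0.4},{"tz":50,"jaw":0.4}])

```text
invalid input at $.motion[0]: expected keys tx, ty, tz, spin, jaw
```

```bash
python3 -c "
from h import *
delta((.4389,-.2870,.0325),90.3)"
```

```text
t1.13 d [-3.3 -1.8 95.9] spin 0.7 gap 0.0514 F [-0.3 -0.  -0.1] gf 0 pos [ 0.4408 -0.2839  0.1284] z [-0.001   0.0026 -1.    ]
```

Call:
send_rows(motion=[{"tx":0,"ty":0,"tz":0,"spin":0,"jaw":0.4},{"tx":0,"ty":0,"tz":8,"spin":0,"jaw":0.4},{"tx":0,"ty":0,"tz":16,"spin":0,"jaw":0.4},{"tx":0,"ty":0,"tz":24,"spin":0,"jaw":0.4},{"tx":0,"ty":0,"tz":32,"spin":0,"jaw":0.4},{"tx":0,"ty":0,"tz":40,"spin":0,"jaw":0.4},{"tx":0,"ty":0,"tz":45,"spin":0,"jaw":0.4},{"tx":0,"ty":0,"tz":50,"spin":0,"jaw":0.4},{"tx":0,"ty":0,"tz":50,"spin":0,"jaw":0.4},{"tx":0,"ty":0,"tz":50,"spin":0,"jaw":0.4}])

```text
t: 1.97
eef_pos: [0.4389, -0.2874, 0.0802]
eef_rot: [0.705, 0.709, -0.0, -0.0]
force: [-0.4, -0.7, -0.3]
finger_gap: 0.0514
gripper_force: 0.0
```

```bash
python3 -c "
from h import *
delta((.4389,-.2870,.0325),90.3)"
```

```text
t1.97 d [ 0.4 -0.  47.7] spin 0.0 gap 0.0514 F [-0.4 -0.7 -0.3] gf 0 pos [ 0.4389 -0.2874  0.0802] z [-3.e-04  2.e-04 -1.e+00]
```

Accurate. I'll descend and close.

Call:
send_rows(motion=[{"tx":0,"ty":0,"tz":10,"spin":0,"jaw":0.4},{"tx":0,"ty":0,"tz":20,"spin":0,"jaw":0.4},{"tx":0,"ty":0,"tz":30,"spin":0,"jaw":0.4},{"tx":0,"ty":0,"tz":38,"spin":0,"jaw":0.4},{"tx":0,"ty":0,"tz":44,"spin":0,"jaw":0.4},{"tx":0,"ty":0,"tz":47,"spin":0,"jaw":0.4},{"tx":0,"ty":0,"tz":47,"spin":0,"jaw":0.6},{"tx":0,"ty":0,"tz":47,"spin":0,"jaw":0.8},{"tx":0,"ty":0,"tz":47,"spin":0,"jaw":1},{"tx":0,"ty":0,"tz":47,"spin":0,"jaw":1}])

```text
t: 2.8
eef_pos: [0.4393, -0.2876, 0.0338]
eef_rot: [0.705, 0.709, 0.0, 0.0]
force: [1.0, -0.8, 1.2]
finger_gap: 0.0108
gripper_force: 59.7
```

Call:
send_rows(motion=[{"tx":0,"ty":0,"tz":0,"spin":0,"jaw":1},{"tx":0,"ty":0,"tz":0,"spin":0,"jaw":1},{"tx":0,"ty":0,"tz":0,"spin":0,"jaw":1},{"tx":0,"ty":0,"tz":-10,"spin":0,"jaw":1},{"tx":0,"ty":0,"tz":-25,"spin":0,"jaw":1},{"tx":0,"ty":0,"tz":-40,"spin":0,"jaw":1},{"tx":0,"ty":0,"tz":-60,"spin":0,"jaw":1},{"tx":0,"ty":0,"tz":-80,"spin":0,"jaw":1},{"tx":0,"ty":0,"tz":-100,"spin":0,"jaw":1},{"tx":0,"ty":0,"tz":-110,"spin":0,"jaw":1}])

```text
t: 3.63
eef_pos: [0.4397, -0.288, 0.1461]
eef_rot: [0.705, 0.709, 0.0, 0.001]
force: [0.3, -1.2, -1.0]
finger_gap: 0.0107
gripper_force: 59.4
```

```bash
python3 -c "
from h import *
delta((.5402,.0040+.012,.143),82.1)
for n in('scene','top'):
    f=r.grab_frame(n); u,v=proj(f,(.4389,-.26,.13)); x=int(np.clip(u-70,0,500));y=int(np.clip(v-60,0,280)); print(n,x,y)
    cv2.imwrite('pics/g_%s.png'%n,cv2.resize(f['img'][y:y+120,x:x+140,::-1],None,fx=4,fy=4,interpolation=cv2.INTER_CUBIC))
a=cv2.imread('pics/g_scene.png');b=cv2.imread('pics/g_top.png');cv2.imwrite('pics/g1.png',cv2.resize(np.hstack([a,b]),(800,343)))
"
```

```text
t3.63 d [303.4 102.3   2.7] spin 8.2 gap 0.0107 F [ 0.3 -1.2 -1. ] gf 59 pos [ 0.4397 -0.288   0.1461] z [ 0.0021 -0.0018 -1.    ]
scene 234 48
top 352 187
```

View pics/g1.png

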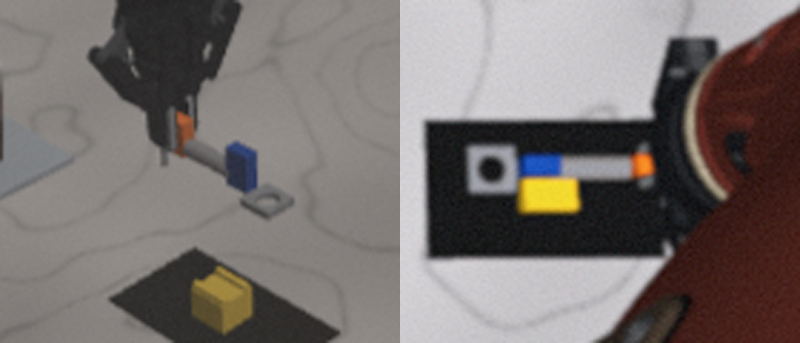

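```bash
python3 -c "
from h import *
np.set_printoptions(precision=4,suppress=True)
fs,ft=r.grab_frame('scene'),r.grab_frame('top')
t=(383.5,246.2);s=(327.4,118)
print(tri(ft,t,fs,s),onz(ft,*t,.141),onz(fs,*s,.141))
b=blob(mask(ft,105,125,100,50,(375,230,405,260)));print(b,onz(ft,*b[0],.165))
delta((.4389,-.2870,.1433),90.3)
"
```

```text
[ 0.4401 -0.1899  0.1382] [ 0.4401 -0.1898  0.141 ] [ 0.4429 -0.1866  0.141 ]
(array([398.5579, 244.5368]), np.int32(95), ((398.5, 244.5), (7.0, 11.0), 90.0)) [ 0.4411 -0.2121  0.165 ]
t3.83 d [ 0.2  0.1 -0.5] spin 0.0 gap 0.0107 F [-0.4  1.4 -0.5] gf 59 pos [ 0.4388 -0.2872  0.1428] z [-0.0003  0.0002 -1.    ]
```

```bash
python3 - <<'E'
from h import *
np.set_printoptions(precision=4,suppress=True)
def avg(n):
    F=[r.grab_frame(n) for _ in range(5)]; f=F[0]; f["img"]=np.mean([g["img"] for g in F],0).astype(np.uint8); return f
for n,lb,pb in(("scene",(320,205,385,255),(412,258,435,282)),("top",(265,145,295,215),(196,178,220,200))):
    f=avg(n); x0,y0,x1,y1=lb; S=8
    c=dict(f); c["img"]=cv2.resize(f["img"][y0:y1,x0:x1],None,fx=S,fy=S,interpolation=cv2.INTER_CUBIC)
    H,W=c["img"].shape[:2]
    m=np.maximum(mask(c,0,8,100,40,(0,0,W,H)),mask(c,172,180,100,40,(0,0,W,H)))
    cs,h=cv2.findContours(m,cv2.RETR_CCOMP,cv2.CHAIN_APPROX_NONE)
    for k,q in enumerate(cs):
        A=cv2.contourArea(q)
        if A>150:
            M=cv2.moments(q);u=(M["m10"]/A+.5)/S-.5+x0;v=(M["m01"]/A+.5)/S-.5+y0
            print(n,"hole" if h[0,k,3]>=0 else "outer",A/64,(u,v),onz(f,u,v,.052),onz(f,u,v,.055))
            if h[0,k,3]<0: 
                bx=(cv2.boxPoints(cv2.minAreaRect(q))+.5)/S-.5+[x0,y0]; print([onz(f,*p,.052)[:2] for p in bx])
    x0,y0,x1,y1=pb; g=f["img"][y0:y1,x0:x1].astype(float); w=np.clip(g[...,0]-g[...,2]-25,0,None)
    yy,xx=np.mgrid[y0:y1,x0:x1];u,v=(w*xx).sum()/w.sum(),(w*yy).sum()/w.sum();print("post",u,v,onz(f,u,v,.0525))
E
```

```text
scene outer 700.3125 (349.6473979250335, 232.81794260374832) [0.5847 0.008  0.052 ] [0.5868 0.0097 0.055 ]
[array([ 0.6355, -0.0044]), array([ 0.5197, -0.0124]), array([0.529 , 0.0203]), array([0.6416, 0.0259])]
scene hole 49.1171875 (336.08368790095966, 242.3828568209533) [0.6185 0.0061 0.052 ] [0.6204 0.0078 0.055 ]
scene hole 6.75 (364.14597800925924, 220.26268325617283) [0.5427 0.0061 0.052 ] [0.5449 0.0079 0.055 ]
post 422.3975308641975 269.49135802469135 [0.5614 0.1526 0.0525]
top outer 577.734375 (279.18376943881003, 180.16104293441515) [0.5795 0.0056 0.052 ] [0.5788 0.0053 0.055 ]
[array([0.6318, 0.0207]), array([ 0.6324, -0.0047]), array([ 0.5279, -0.0092]), array([0.5273, 0.0156])]
top hole 26.609375 (279.71842581718533, 199.32720444313955) [0.5401 0.0037 0.052 ] [0.5395 0.0033 0.055 ]
top hole 39.8984375 (278.4001166699302, 160.23125530317864) [0.6212 0.0082 0.052 ] [0.6204 0.0078 0.055 ]
post 206.40920716112532 189.01918158567776 [0.5609 0.1523 0.0525]
```

Call:
send_rows(motion=[{"tx":15,"ty":5,"tz":0,"spin":0,"jaw":1},{"tx":45,"ty":15,"tz":0,"spin":1,"jaw":1},{"tx":80,"ty":27,"tz":0,"spin":2,"jaw":1},{"tx":118,"ty":40,"tz":0,"spin":3,"jaw":1},{"tx":156,"ty":53,"tz":0,"spin":4,"jaw":1},{"tx":194,"ty":66,"tz":0,"spin":5,"jaw":1},{"tx":230,"ty":79,"tz":0,"spin":6,"jaw":1},{"tx":265,"ty":91,"tz":0,"spin":7,"jaw":1},{"tx":290,"ty":100,"tz":0,"spin":8,"jaw":1},{"tx":302.7,"ty":104.7,"tz":0,"spin":8.2,"jaw":1}])

```text
t: 5.17
eef_pos: [0.5427, 0.0191, 0.1433]
eef_rot: [0.753, 0.658, 0.0, -0.0]
force: [0.1, -0.3, -1.0]
finger_gap: 0.0107
gripper_force: 59.5
```

Call:
send_rows(motion=[{"tx":0,"ty":0,"tz":0,"spin":0,"jaw":1},{"tx":0,"ty":0,"tz":10,"spin":0,"jaw":1},{"tx":0,"ty":0,"tz":20,"spin":0,"jaw":1},{"tx":0,"ty":0,"tz":30,"spin":0,"jaw":1},{"tx":0,"ty":0,"tz":40,"spin":0,"jaw":1},{"tx":0,"ty":0,"tz":50,"spin":0,"jaw":1},{"tx":0,"ty":0,"tz":55,"spin":0,"jaw":1},{"tx":0,"ty":0,"tz":57,"spin":0,"jaw":1},{"tx":0,"ty":0,"tz":57,"spin":0,"jaw":1},{"tx":0,"ty":0,"tz":57,"spin":0,"jaw":1}])

```text
t: 6.0
eef_pos: [0.5422, 0.0158, 0.0865]
eef_rot: [0.754, 0.657, 0.0, 0.0]
force: [-0.4, 0.2, -0.6]
finger_gap: 0.0111
gripper_force: 59.5
```

```bash
python3 -c "
from h import *
delta((.5419,.0160,.056),82.1)
for n in('scene','top'):
    f=r.grab_frame(n); u,v=proj(f,(.54,.04,.07)); x=int(np.clip(u-50,0,500));y=int(np.clip(v-60,0,280)); print(n,x,y)
    cv2.imwrite('pics/i_%s.png'%n,cv2.resize(f['img'][y:y+100,x:x+100,::-1],None,fx=4,fy=4,interpolation=cv2.INTER_CUBIC))
a=cv2.imread('pics/i_scene.png');b=cv2.imread('pics/i_top.png');cv2.imwrite('pics/i1.png',np.hstack([a,b]))
"
```

```text
t6.00 d [ 0.2 -0.3 30.5] spin 0.0 gap 0.0111 F [-0.4  0.2 -0.6] gf 59 pos [0.5422 0.0158 0.0865] z [ 3.e-04 -0.e+00 -1.e+00]
scene 329 162
top 210 137
```

View pics/i1.png

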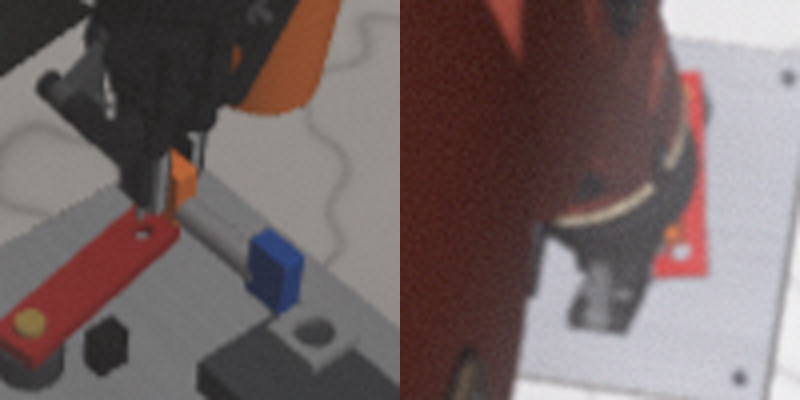

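```bash
python3 -c "
from h import *
f=r.grab_frame('scene')
print('exp pin',proj(f,(.5405,.0035,.0625)),'hole',proj(f,(.5402,.0037,.052)), 'seen pin at z',onz(f,364.4,215.4,.0625))
"
```

```text
exp pin (np.float64(364.0957797209311), np.float64(215.04054411779597)) hole (np.float64(364.0278691003035), np.float64(218.92428987337638)) seen pin at z [0.54081139 0.00452097 0.0625    ]
```

Call:
send_rows(motion=[{"tx":0.7,"ty":0,"tz":2,"spin":0,"jaw":1},{"tx":0.7,"ty":0,"tz":4,"spin":0,"jaw":1},{"tx":0.7,"ty":0,"tz":6,"spin":0,"jaw":1},{"tx":0.7,"ty":0,"tz":8,"spin":0,"jaw":1},{"tx":0.7,"ty":0,"tz":10,"spin":0,"jaw":1},{"tx":0.7,"ty":0,"tz":12,"spin":0,"jaw":1},{"tx":0.7,"ty":0,"tz":14,"spin":0,"jaw":1},{"tx":0.7,"ty":0,"tz":15,"spin":0,"jaw":1},{"tx":0.7,"ty":0,"tz":15,"spin":0,"jaw":1},{"tx":0.7,"ty":0,"tz":15,"spin":0,"jaw":1}])

```text
t: 6.98
eef_pos: [0.542, 0.0166, 0.0712]
eef_rot: [0.754, 0.657, -0.0, -0.0]
force: [-0.7, -0.1, -0.5]
finger_gap: 0.0108
gripper_force: 59.5
```

```bash
python3 -c "
from h import *
delta((.5419,.0160,.056),82.1)"
```

```text
t6.98 d [-0.6 -0.  15.2] spin 0.0 gap 0.0108 F [-0.7 -0.1 -0.5] gf 59 pos [0.542  0.0166 0.0712] z [-1.e-04  0.e+00 -1.e+00]
```

Call:
send_rows(motion=[{"tx":0,"ty":0,"tz":3,"spin":0,"jaw":1},{"tx":0,"ty":0,"tz":6,"spin":0,"jaw":1},{"tx":0,"ty":0,"tz":9,"spin":0,"jaw":1},{"tx":0,"ty":0,"tz":11,"spin":0,"jaw":1},{"tx":0,"ty":0,"tz":13,"spin":0,"jaw":1},{"tx":0,"ty":0,"tz":14,"spin":0,"jaw":1},{"tx":0,"ty":0,"tz":14.5,"spin":0,"jaw":1},{"tx":0,"ty":0,"tz":14.5,"spin":0,"jaw":1},{"tx":0,"ty":0,"tz":14.5,"spin":0,"jaw":1},{"tx":0,"ty":0,"tz":14.5,"spin":0,"jaw":1}])

```text
t: 7.82
eef_pos: [0.5422, 0.0166, 0.0569]
eef_rot: [0.754, 0.657, 0.0, 0.0]
force: [-0.3, -0.1, -1.6]
finger_gap: 0.0111
gripper_force: 59.6
```

```bash
python3 -c "
from h import *
delta((.5419,.0160,.056),82.1)
fs=r.grab_frame('scene');b=blob(mask(fs,105,125,100,30,(380,205,420,260)));print(b);print(onz(fs,*b[0],.072))
x,y=329,170
cv2.imwrite('pics/j1.png',cv2.resize(fs['img'][y:y+100,x:x+110,::-1],None,fx=5,fy=5,interpolation=cv2.INTER_CUBIC))"
```

```text
t7.82 d [-0.6 -0.2  0.9] spin 0.0 gap 0.0111 F [-0.3 -0.1 -1.6] gf 60 pos [0.5422 0.0166 0.0569] z [ 2.e-04  0.e+00 -1.e+00]
(array([397.08391608, 240.37062937]), np.int32(143), ((397.3692932128906, 240.453857421875), (19.349416732788086, 11.783299446105957), 82.87498474121094))
[0.55440431 0.0907975  0.072     ]
```

View pics/j1.png

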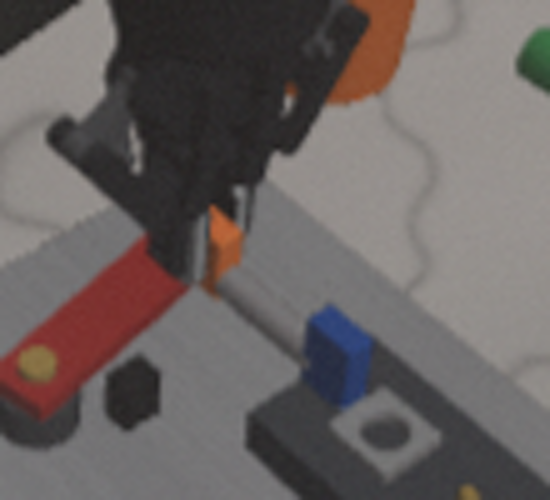

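The tab sits on the lever and the eye lies on the ledge. I'll press 1 mm, release and lift.

Call:
send_rows(motion=[{"tx":0,"ty":0,"tz":1,"spin":0,"jaw":1},{"tx":0,"ty":0,"tz":1,"spin":0,"jaw":1},{"tx":0,"ty":0,"tz":1,"spin":0,"jaw":0.8},{"tx":0,"ty":0,"tz":0,"spin":0,"jaw":0.6},{"tx":0,"ty":0,"tz":0,"spin":0,"jaw":0.6},{"tx":0,"ty":0,"tz":0,"spin":0,"jaw":0.6},{"tx":0,"ty":0,"tz":-10,"spin":0,"jaw":0.6},{"tx":0,"ty":0,"tz":-25,"spin":0,"jaw":0.6},{"tx":0,"ty":0,"tz":-45,"spin":0,"jaw":0.6},{"tx":0,"ty":0,"tz":-55,"spin":0,"jaw":0.6}])

```text
t: 8.7
eef_pos: [0.543, 0.0165, 0.1142]
eef_rot: [0.754, 0.657, 0.001, 0.001]
force: [1.0, -0.1, 0.2]
finger_gap: 0.0336
gripper_force: 0.0
```

```bash
python3 -c "
from h import *
np.set_printoptions(precision=4,suppress=True)
fs=r.grab_frame('scene');ft=r.grab_frame('top')
b=blob(mask(fs,105,125,100,30,(380,205,420,260)));o=blob(mask(fs,5,16,130,60,(355,200,390,235)));print(b[0],b[1],o[0],o[1])
x,y=329,170
a=cv2.resize(fs['img'][y:y+100,x:x+110,::-1],None,fx=4,fy=4,interpolation=cv2.INTER_CUBIC)
c=cv2.resize(ft['img'][130:230,200:290,::-1],None,fx=4,fy=4,interpolation=cv2.INTER_CUBIC)
cv2.imwrite('pics/k1.png',np.hstack([a,c]))
delta((.5419,.0160,.056),82.1)"
```

```text
[397.6471 239.8403] 119 [367.8811 216.8987] 227
t8.80 d [-0.7 -1.8 57.9] spin 0.0 gap 0.0344 F [-0.6 -0.1 -0.8] gf 0 pos [0.5436 0.0165 0.1139] z [ 0.0038 -0.0004 -1.    ]
```

View pics/k1.png

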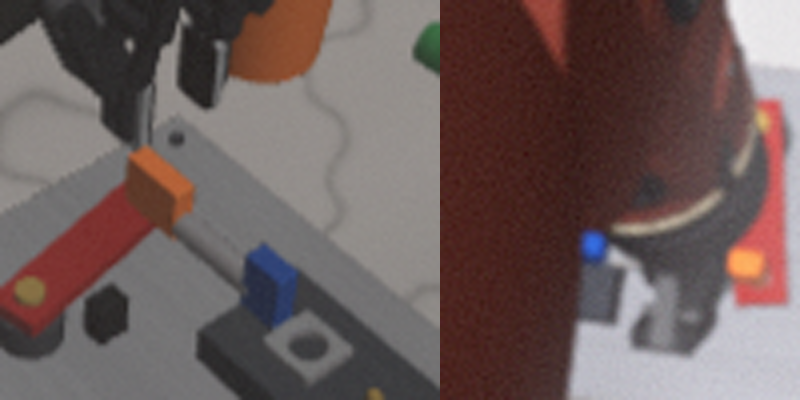

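Call:
send_rows(motion=[{"tx":15,"ty":0,"tz":0,"spin":0,"jaw":0.6},{"tx":35,"ty":0,"tz":0,"spin":0,"jaw":0.6},{"tx":55,"ty":0,"tz":0,"spin":0,"jaw":0.6},{"tx":67,"ty":0,"tz":0,"spin":0,"jaw":0.6},{"tx":71.8,"ty":0,"tz":0,"spin":0,"jaw":0.6},{"tx":71.8,"ty":0,"tz":5,"spin":0,"jaw":0.6},{"tx":71.8,"ty":0,"tz":10,"spin":0,"jaw":0.6},{"tx":71.8,"ty":0,"tz":15,"spin":0,"jaw":0.6},{"tx":71.8,"ty":0,"tz":15,"spin":0,"jaw":0.6},{"tx":71.8,"ty":0,"tz":15,"spin":0,"jaw":0.6}])

```text
t: 9.63
eef_pos: [0.5514, 0.087, 0.0962]
eef_rot: [0.754, 0.657, -0.0, -0.0]
force: [-0.7, -0.5, -0.1]
finger_gap: 0.0341
gripper_force: 0.0
```

```bash
python3 -c "
from h import *
np.set_printoptions(precision=4,suppress=True)
fs=r.grab_frame('scene');ft=r.grab_frame('top')
x,y=345,165
a=cv2.resize(fs['img'][y:y+120,x:x+110,::-1],None,fx=5,fy=5,interpolation=cv2.INTER_CUBIC)
for p in((.5520,.0877,.082),(.5556,.1134,.052),(.5607,.152,.055)):
    u,v=proj(fs,p);print(u,v);cv2.drawMarker(a,(int((u-x+.5)*5),int((v-y+.5)*5)),(0,255,0),0,12,1)
cv2.imwrite('pics/l1.png',a)
delta((.5520,.0877,.056),82.1)"
```

```text
397.08634330515423 234.83707182738567
405.8590553796667 255.18097672525064
422.56287791131217 268.1470771402762
t9.73 d [ 0.5  0.  40.8] spin -0.0 gap 0.0338 F [-0.6 -0.9  0.4] gf 0 pos [0.5519 0.0872 0.0968] z [-0.0001 -0.0001 -1.    ]
```

View pics/l1.png

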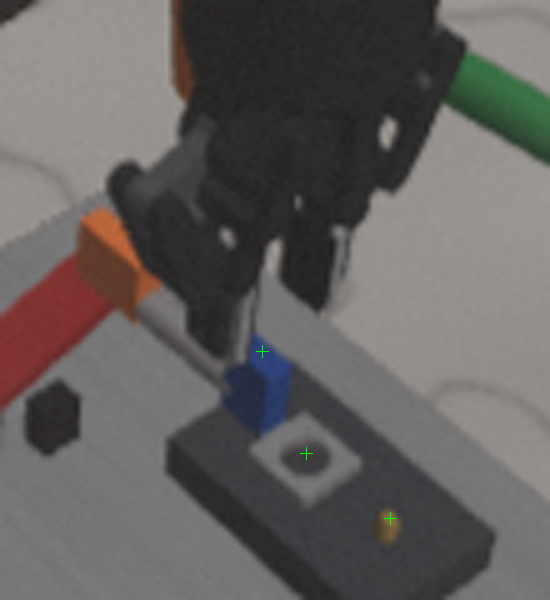

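The predicted markers fall on the blue tab, the eye hole and the post. I'll descend and grip.

Call:
send_rows(motion=[{"tx":0,"ty":0,"tz":8,"spin":0,"jaw":0.6},{"tx":0,"ty":0,"tz":16,"spin":0,"jaw":0.6},{"tx":0,"ty":0,"tz":24,"spin":0,"jaw":0.6},{"tx":0,"ty":0,"tz":32,"spin":0,"jaw":0.6},{"tx":0,"ty":0,"tz":37,"spin":0,"jaw":0.6},{"tx":0,"ty":0,"tz":40.3,"spin":0,"jaw":0.6},{"tx":0,"ty":0,"tz":40.3,"spin":0,"jaw":0.6},{"tx":0,"ty":0,"tz":40.3,"spin":0,"jaw":0.8},{"tx":0,"ty":0,"tz":40.3,"spin":0,"jaw":1},{"tx":0,"ty":0,"tz":40.3,"spin":0,"jaw":1}])

```text
t: 10.57
eef_pos: [0.5523, 0.0877, 0.057]
eef_rot: [0.754, 0.657, 0.0, 0.0]
force: [0.2, 0.1, -0.2]
finger_gap: 0.011
gripper_force: 59.9
```

Call:
send_rows(motion=[{"tx":0,"ty":0,"tz":0,"spin":0,"jaw":1},{"tx":0,"ty":0,"tz":0,"spin":0,"jaw":1},{"tx":0,"ty":0,"tz":-2,"spin":0,"jaw":1},{"tx":0,"ty":0,"tz":-4,"spin":0,"jaw":1},{"tx":0,"ty":0,"tz":-6,"spin":0,"jaw":1},{"tx":0,"ty":0,"tz":-8,"spin":0,"jaw":1},{"tx":0,"ty":0,"tz":-10,"spin":0,"jaw":1},{"tx":0,"ty":0,"tz":-12,"spin":0,"jaw":1},{"tx":0,"ty":0,"tz":-12,"spin":0,"jaw":1},{"tx":0,"ty":0,"tz":-12,"spin":0,"jaw":1}])

```text
t: 11.4
eef_pos: [0.552, 0.0877, 0.0686]
eef_rot: [0.754, 0.657, 0.0, 0.0]
force: [-0.3, -0.1, -1.0]
finger_gap: 0.0109
gripper_force: 60.0
```

```bash
python3 -c "
from h import *
delta((.5570,.1263,.068),81.8)"
```

```text
t11.40 d [38.9 -0.3  0.6] spin 0.3 gap 0.0109 F [-0.3 -0.1 -1. ] gf 60 pos [0.552  0.0877 0.0686] z [ 3.e-04 -0.e+00 -1.e+00]
```

Call:
send_rows(motion=[{"tx":4,"ty":0,"tz":0,"spin":0,"jaw":1},{"tx":9,"ty":0,"tz":0,"spin":0,"jaw":1},{"tx":14,"ty":0,"tz":0,"spin":0,"jaw":1},{"tx":19,"ty":0,"tz":0,"spin":0,"jaw":1},{"tx":24,"ty":0,"tz":0,"spin":0.3,"jaw":1},{"tx":29,"ty":0,"tz":0,"spin":0.3,"jaw":1},{"tx":33,"ty":-0.3,"tz":0,"spin":0.3,"jaw":1},{"tx":37,"ty":-0.3,"tz":0,"spin":0.3,"jaw":1},{"tx":39,"ty":-0.3,"tz":0,"spin":0.3,"jaw":1},{"tx":39,"ty":-0.3,"tz":0,"spin":0.3,"jaw":1}])

```text
t: 12.23
eef_pos: [0.5566, 0.1258, 0.0681]
eef_rot: [0.756, 0.655, -0.001, 0.001]
force: [-1.5, -8.6, -3.5]
finger_gap: 0.0111
gripper_force: 59.4
```

```bash
python3 -c "
from h import *
fs=r.grab_frame('scene')
x,y=335,170
a=cv2.resize(fs['img'][y:y+120,x:x+110,::-1],None,fx=5,fy=5,interpolation=cv2.INTER_CUBIC)
for p in((.5607,.152,.055),(.5607,.152,.064)):
    u,v=proj(fs,p);print(u,v);cv2.drawMarker(a,(int((u-x+.5)*5),int((v-y+.5)*5)),(0,255,0),0,12,1)
cv2.imwrite('pics/m1.png',a)
delta((.5570,.1263,.068),81.8)"
```

```text
422.56287791131217 268.1470771402762
423.28520625084786 264.81454745185715
t12.28 d [0.7 0.4 0.1] spin 0.0 gap 0.0106 F [-1.6 -8.1 -2. ] gf 59 pos [0.5565 0.1257 0.0681] z [-0.0011 -0.0026 -1.    ]
```

View pics/m1.png

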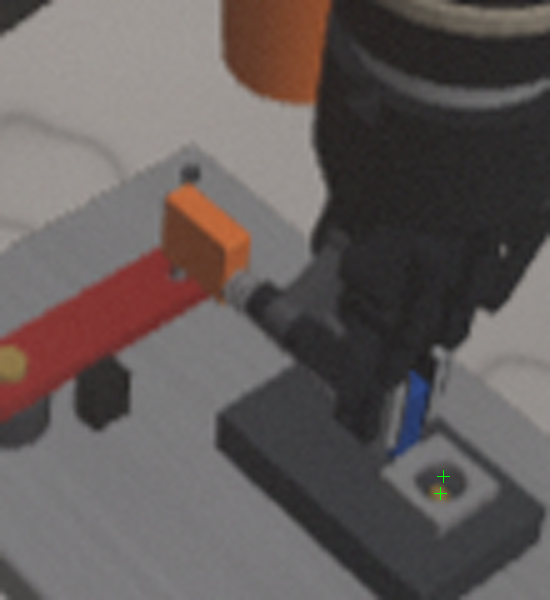

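Tension is 8.6 N, the lever has swung home, and the post shows through the eye at about (437,490) in the crop. I'll lower carefully.

Call:
send_rows(motion=[{"tx":0.5,"ty":0,"tz":1,"spin":0,"jaw":1},{"tx":0.5,"ty":0,"tz":2,"spin":0,"jaw":1},{"tx":0.5,"ty":0,"tz":3,"spin":0,"jaw":1},{"tx":0.5,"ty":0,"tz":4,"spin":0,"jaw":1},{"tx":0.5,"ty":0,"tz":5,"spin":0,"jaw":1},{"tx":0.5,"ty":0,"tz":6,"spin":0,"jaw":1},{"tx":0.5,"ty":0,"tz":6,"spin":0,"jaw":1},{"tx":0.5,"ty":0,"tz":6,"spin":0,"jaw":1},{"tx":0.5,"ty":0,"tz":6,"spin":0,"jaw":1},{"tx":0.5,"ty":0,"tz":6,"spin":0,"jaw":1}])

```text
t: 13.12
eef_pos: [0.5566, 0.1259, 0.0625]
eef_rot: [0.756, 0.655, -0.001, 0.001]
force: [-2.5, -8.3, 1.5]
finger_gap: 0.0108
gripper_force: 60.3
```

```bash
python3 -c "
from h import *
delta((.5570,.1263,.056),81.8)"
```

```text
t13.12 d [0.4 0.3 6.5] spin -0.0 gap 0.0108 F [-2.5 -8.3  1.5] gf 60 pos [0.5566 0.1259 0.0625] z [-8.0e-04 -2.8e-03 -1.0e+00]
```

Call:
send_rows(motion=[{"tx":0,"ty":0,"tz":1,"spin":0,"jaw":1},{"tx":0,"ty":0,"tz":2,"spin":0,"jaw":1},{"tx":0,"ty":0,"tz":3,"spin":0,"jaw":1},{"tx":0,"ty":0,"tz":4,"spin":0,"jaw":1},{"tx":0,"ty":0,"tz":5,"spin":0,"jaw":1},{"tx":0,"ty":0,"tz":6,"spin":0,"jaw":1},{"tx":0,"ty":0,"tz":6.5,"spin":0,"jaw":1},{"tx":0,"ty":0,"tz":6.5,"spin":0,"jaw":1},{"tx":0,"ty":0,"tz":6.5,"spin":0,"jaw":1},{"tx":0,"ty":0,"tz":6.5,"spin":0,"jaw":1}])

```text
t: 13.95
eef_pos: [0.5568, 0.1256, 0.0588]
eef_rot: [0.756, 0.655, -0.001, 0.001]
force: [-14.4, -11.3, 35.7]
finger_gap: 0.0107
gripper_force: 65.0
```

```bash
python3 -c "
from h import *
fs=r.grab_frame('scene')
x,y=335,170
cv2.imwrite('pics/n1.png',cv2.resize(fs['img'][y:y+120,x:x+110,::-1],None,fx=5,fy=5,interpolation=cv2.INTER_CUBIC))
delta((.5570,.1263,.056),81.8)"
```

```text
t14.00 d [0.7 0.1 2.8] spin -0.0 gap 0.0107 F [-14.4 -11.8  34.9] gf 65 pos [0.5568 0.1256 0.0588] z [ 8.e-04 -3.e-03 -1.e+00]
```

View pics/n1.png

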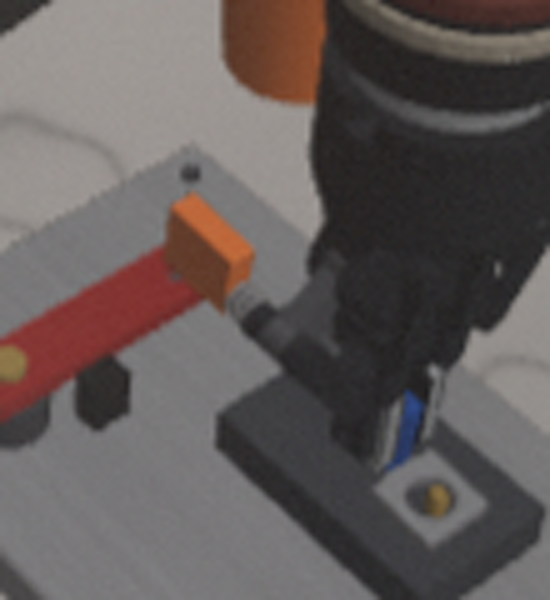

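The post has entered the eye but is jammed against its −x side (post 438,498; hole centre 430,498). I'll lift 3 mm, shift about −2.7 mm in y and +1.5 mm in x on the tool axes, and lower again.

Call:
send_rows(motion=[{"tx":0,"ty":0,"tz":-3,"spin":0,"jaw":1},{"tx":0,"ty":0,"tz":-5,"spin":0,"jaw":1},{"tx":0.8,"ty":-1.5,"tz":-5,"spin":0,"jaw":1},{"tx":1.5,"ty":-2.7,"tz":-5,"spin":0,"jaw":1},{"tx":1.5,"ty":-2.7,"tz":-4,"spin":0,"jaw":1},{"tx":1.5,"ty":-2.7,"tz":-3,"spin":0,"jaw":1},{"tx":1.5,"ty":-2.7,"tz":-2,"spin":0,"jaw":1},{"tx":1.5,"ty":-2.7,"tz":-2,"spin":0,"jaw":1},{"tx":1.5,"ty":-2.7,"tz":-2,"spin":0,"jaw":1},{"tx":1.5,"ty":-2.7,"tz":-2,"spin":0,"jaw":1}])

```text
t: 14.83
eef_pos: [0.5552, 0.1278, 0.0591]
eef_rot: [0.756, 0.655, -0.0, 0.002]
force: [-3.4, -9.1, 12.0]
finger_gap: 0.011
gripper_force: 61.6
```

```bash
python3 -c "
from h import *
delta((.5570,.1263,.056),81.8)"
```

```text
t14.83 d [-1.2  2.   3.2] spin 0.0 gap 0.0110 F [-3.4 -9.1 12. ] gf 62 pos [0.5552 0.1278 0.0591] z [ 0.0015 -0.0028 -1.    ]
```

```bash
cat >> h.py <<'E'
def eyepost(a,x0=335,y0=170,S=5):
    """a: 5x upscaled RGB crop; returns full-image pixel of plate centre, hole centre, post"""
    H=cv2.cvtColor(a,cv2.COLOR_RGB2HSV); out=[]
    g=((H[...,2]>105)&(H[...,1]<60)).astype(np.uint8); 
    post=((H[...,0]>=8)&(H[...,0]<=30)&(H[...,1]>90)&(H[...,2]>60)).astype(np.uint8); post[:440]=0;post[:,:380]=0;post[540:]=0
    roi=np.zeros_like(g);roi[435:550,365:505]=1
    cs,_=cv2.findContours(g*roi,cv2.RETR_EXTERNAL,cv2.CHAIN_APPROX_NONE)
    c=cv2.convexHull(max(cs,key=cv2.contourArea)); M=cv2.moments(c); f=lambda p:((p[0]+.5)/S-.5+x0,(p[1]+.5)/S-.5+y0)
    q=(M["m10"]/M["m00"],M["m01"]/M["m00"])
    full=np.zeros_like(g);cv2.fillPoly(full,[c],1);full=cv2.erode(full,np.ones((13,13)));hole=full&(1-g)
    hc=np.argwhere(hole)[:,::-1].mean(0); pc=np.argwhere(post)[:,::-1]
    print("plate",np.round(f(q),2),M["m00"]/25,"hole",np.round(f(hc),2),hole.sum()/25,"post",np.round(f(pc.mean(0)),2) if len(pc) else None,len(pc)/25, "post bbox",pc.min(0) if len(pc) else"",pc.max(0) if len(pc) else"")
    return f(q),f(hc)
def crop(f): return cv2.resize(f['img'][170:290,335:445],None,fx=5,fy=5,interpolation=cv2.INTER_CUBIC)
E
python3 -c "
from h import *
eyepost(cv2.imread('pics/m1.png')[:,:,::-1]);eyepost(cv2.imread('pics/n1.png')[:,:,::-1])
f=r.grab_frame('scene');q,h=eyepost(crop(f));print(onz(f,*q,.054))
o=blob(mask(f,3,18,130,60,(360,200,390,235)));print(o[0],o[1])
print(proj(f,(.5607,.152,.054)))
delta((.5570,.1263,.056),81.8)"
```

```text
plate [422.55 265.45] 223.48 hole [422.87 265.82] 71.88 post [422.25 268.07] 6.56 post bbox [430 486] [447 498]
plate [420.58 268.8 ] 222.44 hole [420.8  269.11] 73.92 post [422.18 269.68] 20.44 post bbox [428 486] [449 515]
plate [422.28 268.67] 222.36 hole [422.55 269.07] 73.64 post [422.17 269.71] 20.16 post bbox [427 486] [449 514]
[0.56121119 0.15194434 0.054     ]
[376.45306122 219.2       ] 245
(np.float64(422.48334130015763), np.float64(268.5140267717405))
t14.88 d [-1.2  2.   3.1] spin -0.0 gap 0.0109 F [-4.5 -9.2 10.7] gf 62 pos [0.5552 0.1277 0.0591] z [ 0.0014 -0.0027 -1.    ]
```

The eye is now centred on the post (plate 422.3,268.7; post 422.2,~268.9). I'll lower further.

Call:
send_rows(motion=[{"tx":0,"ty":0,"tz":0.5,"spin":0,"jaw":1},{"tx":0,"ty":0,"tz":1,"spin":0,"jaw":1},{"tx":0,"ty":0,"tz":1.5,"spin":0,"jaw":1},{"tx":0,"ty":0,"tz":2,"spin":0,"jaw":1},{"tx":0,"ty":0,"tz":2.5,"spin":0,"jaw":1},{"tx":0,"ty":0,"tz":2.5,"spin":0,"jaw":1},{"tx":0,"ty":0,"tz":2.5,"spin":0,"jaw":1},{"tx":0,"ty":0,"tz":2.5,"spin":0,"jaw":1},{"tx":0,"ty":0,"tz":2.5,"spin":0,"jaw":1},{"tx":0,"ty":0,"tz":2.5,"spin":0,"jaw":1}])

```text
t: 15.72
eef_pos: [0.5553, 0.1275, 0.0586]
eef_rot: [0.756, 0.655, -0.0, 0.002]
force: [-12.1, -11.9, 35.4]
finger_gap: 0.0106
gripper_force: 65.2
```

```bash
python3 -c "
from h import *
f=r.grab_frame('scene');q,h=eyepost(crop(f))
o=blob(mask(f,3,18,130,60,(360,200,390,235)));print(o[0],o[1])
for p in((.5607,.152,.052),):print(proj(f,p))
delta((.5570,.1263,.056),81.8)
s=r.observe();print(s['moment'])"
```

```text
plate [422.18 268.75] 222.68 hole [422.49 269.2 ] 74.76 post [422.15 269.7 ] 19.88 post bbox [428 486] [448 514]
[376.30578512 219.61157025] 242
(np.float64(422.32469666455216), np.float64(269.24594870962744))
t15.77 d [-1.   1.8  2.7] spin -0.0 gap 0.0109 F [-11.7 -12.3  35.8] gf 65 pos [0.5553 0.1275 0.0587] z [ 0.0026 -0.003  -1.    ]
[-2.16682022  2.6125106   0.18541103]
```

```bash
python3 -c "
from h import *
f=r.grab_frame('scene');P=lambda *p:np.array(proj(f,p))
a=cv2.resize(f['img'][200:235,355:390],None,fx=1,fy=1)
o=blob(mask(f,5,16,130,60,(355,200,395,235)));print('orange now',o[0],o[1])
# seated slack reference -> predicted if seated at home
d=np.array([.1426,.9898]);hh=np.array([.5415,.0188])
for z in(.067,.072,.077):
    k=hh+d*.0125;print(z,np.array([367.88,216.90])+P(k[0],k[1],z)-P(.542,.0166,.067))
# plate reference from l1: slack on ledge
im=cv2.imread('pics/l1.png')[:,:,::-1]; # origin 345,165
pad=np.zeros((600,550,3),np.uint8);H=cv2.cvtColor(im,cv2.COLOR_RGB2HSV);g=((H[...,2]>105)&(H[...,1]<60)).astype(np.uint8);g[:405]=0;g[510:]=0;g[:,:240]=0;g[:,370:]=0
cs,_=cv2.findContours(g,cv2.RETR_EXTERNAL,cv2.CHAIN_APPROX_NONE);c=cv2.convexHull(max(cs,key=cv2.contourArea));M=cv2.moments(c);q=np.array([M['m10'],M['m01']])/M['m00'];q=(q+.5)/5-.5+[345,165]
print('ref plate',q,M['m00']/25,'geom',P(.5556,.1134,.052),'bias',q-P(.5556,.1134,.052))
b=q-P(.5556,.1134,.052)
for z in(.052,.054,.056,.064):print(z,P(.5607,.152,z)+b)
"
```

```text
orange now [376.33884298 219.64049587] 242
0.067 [373.51226987 221.26501246]
0.072 [373.68191104 219.36314842]
0.077 [373.8529784  217.44529522]
ref plate [405.586708   255.73190681] 200.02 geom [405.85905538 255.18097673] bias [-0.27234738  0.55093008]
0.052 [422.05234928 269.79687879]
0.054 [422.21099392 269.06495686]
0.056 [422.37021052 268.33039611]
0.064 [423.01285887 265.36547754]
```

The numbers indicate the spring is pitched about 4°: the eye is down around the post, while the pin end is still held about 10 mm up by its friction. I'll ease the pressure, release, then press the tabs down from above with the fingers shut.

Call:
send_rows(motion=[{"tx":0,"ty":0,"tz":-1,"spin":0,"jaw":1},{"tx":0,"ty":0,"tz":-1,"spin":0,"jaw":1},{"tx":0,"ty":0,"tz":-1,"spin":0,"jaw":0.9},{"tx":0,"ty":0,"tz":-1,"spin":0,"jaw":0.8},{"tx":0,"ty":0,"tz":-1,"spin":0,"jaw":0.7},{"tx":0,"ty":0,"tz":-2,"spin":0,"jaw":0.6},{"tx":0,"ty":0,"tz":-3,"spin":0,"jaw":0.6},{"tx":0,"ty":0,"tz":-15,"spin":0,"jaw":0.6},{"tx":0,"ty":0,"tz":-35,"spin":0,"jaw":0.6},{"tx":0,"ty":0,"tz":-60,"spin":0,"jaw":0.6}])

```text
t: 16.65
eef_pos: [0.5534, 0.1289, 0.1148]
eef_rot: [0.756, 0.655, -0.001, -0.001]
force: [0.5, -0.2, 0.0]
finger_gap: 0.034
gripper_force: 0.0
```

```bash
python3 -c "
from h import *
f=r.grab_frame('scene');q,h=eyepost(crop(f))
o=blob(mask(f,5,16,130,60,(355,200,395,235)));print('orange',o)
b=blob(mask(f,105,125,100,30,(390,220,430,270)));print('blue',b)
delta((.5570,.1263,.056),81.8)"
```

```text
plate [420.4  267.05] 218.86 hole [420.52 267.45] 74.52 post [422.14 268.91] 13.44 post bbox [428 486] [448 506]
orange (array([376.27083333, 219.60833333]), np.int32(240), ((375.6588439941406, 219.56472778320312), (19.740673065185547, 13.883549690246582), 40.601295471191406))
blue (array([411.65317919, 252.06358382]), np.int32(173), ((411.618896484375, 252.192626953125), (12.675003051757812, 17.654470443725586), 5.194429397583008))
t16.70 d [-3.   0.7 64.4] spin 0.1 gap 0.0341 F [1.9 0.5 4.8] gf 0 pos [0.5565 0.1293 0.1204] z [ 4.5e-03  8.0e-04 -1.0e+00]
```

The eye has stayed on the post and bears against it. Next I'll close the fingers and press the orange tab down.

Call:
send_rows(motion=[{"tx":0,"ty":0,"tz":0,"spin":0,"jaw":0.8},{"tx":-20,"ty":0.6,"tz":0,"spin":0,"jaw":1},{"tx":-45,"ty":1.4,"tz":0,"spin":0,"jaw":1},{"tx":-70,"ty":2,"tz":0,"spin":0,"jaw":1},{"tx":-90,"ty":2.6,"tz":0,"spin":0,"jaw":1},{"tx":-99.3,"ty":2.9,"tz":0,"spin":0,"jaw":1},{"tx":-99.3,"ty":2.9,"tz":0,"spin":0,"jaw":1},{"tx":-99.3,"ty":2.9,"tz":5,"spin":0,"jaw":1},{"tx":-99.3,"ty":2.9,"tz":10,"spin":0,"jaw":1},{"tx":-99.3,"ty":2.9,"tz":10,"spin":0,"jaw":1}])

```text
t: 17.53
eef_pos: [0.5426, 0.0312, 0.1041]
eef_rot: [0.755, 0.655, -0.001, -0.001]
force: [-0.2, 0.2, -0.1]
finger_gap: 0.0001
gripper_force: 0.0
```

```bash
python3 -c "
from h import *
f=r.grab_frame('scene');q,h=eyepost(crop(f))
o=blob(mask(f,5,16,130,60,(355,200,395,235)));print('orange',o[0],o[1])
delta((.5433,.030,.082),81.8)"
```

```text
plate [420.4  267.02] 211.3 hole [420.52 267.42] 78.16 post [422.19 268.86] 13.24 post bbox [428 486] [448 506]
orange [376.30379747 219.64978903] 237
t17.58 d [-1.   0.8 22.6] spin 0.1 gap 0.0000 F [0.3 0.2 0.2] gf 0 pos [0.5427 0.0311 0.1046] z [-1.6e-03  3.0e-04 -1.0e+00]
```

Pressing down to about 83 mm, watching the force.

Call:
send_rows(motion=[{"tx":0,"ty":0,"tz":3,"spin":0,"jaw":1},{"tx":0,"ty":0,"tz":6,"spin":0,"jaw":1},{"tx":0,"ty":0,"tz":9,"spin":0,"jaw":1},{"tx":0,"ty":0,"tz":11,"spin":0,"jaw":1},{"tx":0,"ty":0,"tz":13,"spin":0,"jaw":1},{"tx":0,"ty":0,"tz":15,"spin":0,"jaw":1},{"tx":0,"ty":0,"tz":17,"spin":0,"jaw":1},{"tx":0,"ty":0,"tz":18,"spin":0,"jaw":1},{"tx":0,"ty":0,"tz":18,"spin":0,"jaw":1},{"tx":0,"ty":0,"tz":18,"spin":0,"jaw":1}])

```text
t: 18.42
eef_pos: [0.5435, 0.0297, 0.0877]
eef_rot: [0.756, 0.655, -0.0, 0.0]
force: [-0.8, -2.1, 3.6]
finger_gap: -0.0001
gripper_force: 1.5
```

```bash
python3 -c "
from h import *
f=r.grab_frame('scene');q,h=eyepost(crop(f))
o=blob(mask(f,5,16,130,60,(355,200,395,240)));print('orange',o[0],o[1])
delta((.5433,.030,.082),81.8)"
```

```text
plate [420.31 267.08] 214.22 hole [420.51 267.5 ] 77.08 post [422.17 268.89] 13.44 post bbox [428 486] [448 506]
orange [376.73033708 222.14044944] 178
t18.47 d [ 0.3 -0.1  5.7] spin 0.0 gap 0.0001 F [-1.2 -2.6  3.1] gf 2 pos [0.5434 0.0297 0.0877] z [ 3.e-04 -6.e-04 -1.e+00]
```

Call:
send_rows(motion=[{"tx":0,"ty":0,"tz":1,"spin":0,"jaw":1},{"tx":0,"ty":0,"tz":2,"spin":0,"jaw":1},{"tx":0,"ty":0,"tz":3,"spin":0,"jaw":1},{"tx":0,"ty":0,"tz":4,"spin":0,"jaw":1},{"tx":0,"ty":0,"tz":5,"spin":0,"jaw":1},{"tx":0,"ty":0,"tz":6,"spin":0,"jaw":1},{"tx":0,"ty":0,"tz":6.5,"spin":0,"jaw":1},{"tx":0,"ty":0,"tz":6.5,"spin":0,"jaw":1},{"tx":0,"ty":0,"tz":6.5,"spin":0,"jaw":1},{"tx":0,"ty":0,"tz":6.5,"spin":0,"jaw":1}])

```text
t: 19.3
eef_pos: [0.5436, 0.0284, 0.0819]
eef_rot: [0.756, 0.655, -0.001, 0.002]
force: [-4.6, -9.1, 10.9]
finger_gap: 0.0001
gripper_force: 5.8
```

```bash
python3 -c "
from h import *
f=r.grab_frame('scene');q,h=eyepost(crop(f))
o=blob(mask(f,5,16,130,60,(355,200,395,240)));print('orange',o[0],o[1])
delta((.5433,.030,.082),81.8)"
```

```text
plate [420.24 267.26] 212.78 hole [420.39 267.6 ] 76.92 post [422.2  268.89] 13.4 post bbox [428 486] [448 506]
orange [376.23255814 223.87209302] 172
t19.35 d [ 1.6 -0.6 -0.1] spin -0.0 gap 0.0003 F [-3.  -9.6 12. ] gf 6 pos [0.5437 0.0284 0.0819] z [ 9.0e-04 -3.3e-03 -1.0e+00]
```

Call:
send_rows(motion=[{"tx":0,"ty":0,"tz":0.6,"spin":0,"jaw":1},{"tx":0,"ty":0,"tz":1.2,"spin":0,"jaw":1},{"tx":0,"ty":0,"tz":1.2,"spin":0,"jaw":1},{"tx":0,"ty":0,"tz":1.2,"spin":0,"jaw":1},{"tx":0,"ty":0,"tz":1.2,"spin":0,"jaw":1},{"tx":0,"ty":0,"tz":1.2,"spin":0,"jaw":1},{"tx":0,"ty":0,"tz":1.2,"spin":0,"jaw":1},{"tx":0,"ty":0,"tz":1.2,"spin":0,"jaw":1},{"tx":0,"ty":0,"tz":1.2,"spin":0,"jaw":1},{"tx":0,"ty":0,"tz":1.2,"spin":0,"jaw":1}])

```text
t: 20.18
eef_pos: [0.544, 0.0283, 0.0816]
eef_rot: [0.756, 0.655, -0.0, 0.002]
force: [-5.5, -8.8, 21.1]
finger_gap: -0.0003
gripper_force: 10.9
```

Call:
send_rows(motion=[{"tx":0,"ty":0,"tz":-5,"spin":0,"jaw":1},{"tx":0,"ty":0,"tz":-15,"spin":0,"jaw":1},{"tx":0,"ty":0,"tz":-25,"spin":0,"jaw":1},{"tx":0,"ty":0,"tz":-35,"spin":0,"jaw":1},{"tx":0,"ty":0,"tz":-45,"spin":0,"jaw":1},{"tx":0,"ty":0,"tz":-50,"spin":0,"jaw":1},{"tx":0,"ty":0,"tz":-50,"spin":0,"jaw":1},{"tx":0,"ty":0,"tz":-50,"spin":0,"jaw":1},{"tx":0,"ty":0,"tz":-50,"spin":0,"jaw":1},{"tx":0,"ty":0,"tz":-50,"spin":0,"jaw":1}])

```text
t: 21.02
eef_pos: [0.5429, 0.0301, 0.1293]
eef_rot: [0.756, 0.655, -0.0, -0.0]
force: [0.4, -0.2, -0.5]
finger_gap: 0.0002
gripper_force: 0.0
```

```bash
python3 -c "
from h import *
f=r.grab_frame('scene');q,h=eyepost(crop(f))
o=blob(mask(f,5,16,130,60,(355,200,395,240)));print('orange',o[0],o[1])
b=blob(mask(f,105,125,100,30,(390,220,430,270)));print('blue',b[0],b[1])
P=lambda *p:np.array(proj(f,p))
d=np.array([.1426,.9898]);e=np.array([.5607,.152])-d*.0045
bias=[-.27,.55]
for z in(.052,.054,.056):print(z,'plate exp',P(e[0],e[1],z)+bias)
for off in(.0,.0025,.004):
  for z in(.067,.070):
    k=np.array([.5415,.0188])+d*(.0125+off);print(off,z,'orange exp',np.array([367.88,216.90])+P(k[0],k[1],z)-P(.542,.0166,.067))
k=e-d*.026;print('blue exp',P(k[0],k[1],.066),'slack ref',P(.5520,.0877,.066),'measured slack 397.65 239.84')
delta((k[0],k[1],.1),81.8)"
```

```text
plate [420.26 267.19] 208.58 hole [420.39 267.58] 78.0 post [422.16 268.87] 13.0 post bbox [429 486] [448 506]
orange [375.44871795 221.61538462] 234
blue [411.98529412 251.33823529] 136
0.052 plate exp [420.1254982  268.11392865]
0.054 plate exp [420.28015339 267.38143355]
0.056 plate exp [420.4353643 266.6463064]
0.0 0.067 orange exp [373.51226987 221.26501246]
0.0 0.07 orange exp [373.61388443 220.12580151]
0.0025 0.067 orange exp [374.42996969 222.05467514]
0.0025 0.07 orange exp [374.53406521 220.91547492]
0.004 0.067 orange exp [374.98211289 222.52978353]
0.004 0.07 orange exp [375.08770495 221.39059304]
blue exp [410.43377371 252.85853943] slack ref [396.21298399 240.96003607] measured slack 397.65 239.84
t21.07 d [92.7  0.3 29.3] spin 0.0 gap -0.0003 F [-0.4 -0.4 -0.2] gf 0 pos [0.5429 0.0301 0.1293] z [-1.e-03  1.e-04 -1.e+00]
```

The orange tab reached a hard stop at seated height. The eye may be 1–2 mm high, so I'll press on the blue tab.

Call:
send_rows(motion=[{"tx":20,"ty":0,"tz":0,"spin":0,"jaw":1},{"tx":45,"ty":0,"tz":0,"spin":0,"jaw":1},{"tx":70,"ty":0,"tz":0,"spin":0,"jaw":1},{"tx":88,"ty":0,"tz":0,"spin":0,"jaw":1},{"tx":95,"ty":0,"tz":5,"spin":0,"jaw":1},{"tx":95,"ty":0,"tz":15,"spin":0,"jaw":1},{"tx":95,"ty":0,"tz":25,"spin":0,"jaw":1},{"tx":95,"ty":0,"tz":35,"spin":0,"jaw":1},{"tx":95,"ty":0,"tz":38,"spin":0,"jaw":1},{"tx":95,"ty":0,"tz":40,"spin":0,"jaw":1}])

```text
t: 21.9
eef_pos: [0.5559, 0.1231, 0.0885]
eef_rot: [0.756, 0.654, -0.001, -0.001]
force: [-0.6, -0.5, 0.6]
finger_gap: -0.0
gripper_force: 0.0
```

Call:
send_rows(motion=[{"tx":0,"ty":0,"tz":1,"spin":0,"jaw":1},{"tx":0,"ty":0,"tz":2,"spin":0,"jaw":1},{"tx":0,"ty":0,"tz":3,"spin":0,"jaw":1},{"tx":0,"ty":0,"tz":4,"spin":0,"jaw":1},{"tx":0,"ty":0,"tz":5,"spin":0,"jaw":1},{"tx":0,"ty":0,"tz":6,"spin":0,"jaw":1},{"tx":0,"ty":0,"tz":6,"spin":0,"jaw":1},{"tx":0,"ty":0,"tz":6,"spin":0,"jaw":1},{"tx":0,"ty":0,"tz":6,"spin":0,"jaw":1},{"tx":0,"ty":0,"tz":6,"spin":0,"jaw":1}])

```text
t: 22.73
eef_pos: [0.5568, 0.1241, 0.0839]
eef_rot: [0.756, 0.655, 0.0, 0.0]
force: [1.0, -0.1, -0.4]
finger_gap: -0.0001
gripper_force: 0.0
```

```bash
python3 -c "
from h import *
f=r.grab_frame('scene');q,h=eyepost(crop(f))
o=blob(mask(f,5,16,130,60,(355,200,395,240)));print('orange',o[0],o[1])
b=blob(mask(f,105,125,100,30,(390,220,430,270)));print('blue',b[0],b[1])
delta((.5567,.125,.082),81.8)"
```

```text
plate [420.38 267.28] 219.62 hole [420.43 267.57] 71.36 post [422.12 268.89] 14.08 post bbox [428 486] [448 506]
orange [375.4017094  221.62393162] 234
blue [410.76470588 255.17647059] 119
t22.78 d [ 0.9 -0.3  1.9] spin 0.0 gap 0.0003 F [ 0.5 -1.1 -0.1] gf 0 pos [0.5568 0.1241 0.0839] z [ 1.e-04  0.e+00 -1.e+00]
```

Call:
send_rows(motion=[{"tx":0,"ty":0,"tz":0.5,"spin":0,"jaw":1},{"tx":0,"ty":0,"tz":1,"spin":0,"jaw":1},{"tx":0,"ty":0,"tz":1.5,"spin":0,"jaw":1},{"tx":0,"ty":0,"tz":2,"spin":0,"jaw":1},{"tx":0,"ty":0,"tz":2.5,"spin":0,"jaw":1},{"tx":0,"ty":0,"tz":3,"spin":0,"jaw":1},{"tx":0,"ty":0,"tz":3,"spin":0,"jaw":1},{"tx":0,"ty":0,"tz":3,"spin":0,"jaw":1},{"tx":0,"ty":0,"tz":3,"spin":0,"jaw":1},{"tx":0,"ty":0,"tz":3,"spin":0,"jaw":1}])

```text
t: 23.62
eef_pos: [0.5571, 0.124, 0.082]
eef_rot: [0.756, 0.655, 0.0, 0.0]
force: [-4.6, -1.4, 13.9]
finger_gap: 0.0
gripper_force: 7.0
```

```bash
python3 -c "
from h import *
f=r.grab_frame('scene');q,h=eyepost(crop(f))
o=blob(mask(f,5,16,130,60,(355,200,395,240)));print('orange',o[0],o[1])
delta((.5567,.125,.082),81.8)"
```

```text
plate [420.31 267.3 ] 219.54 hole [420.42 267.64] 71.8 post [422.17 268.89] 14.16 post bbox [429 486] [448 506]
orange [375.32894737 221.59649123] 228
t23.67 d [ 0.9 -0.5  0.1] spin 0.0 gap 0.0002 F [-3.4 -1.5 14.2] gf 7 pos [0.5571 0.124  0.0821] z [ 1.1e-03 -1.0e-04 -1.0e+00]
```

The blue tab stops hard at 82 mm, the seated height. I'll retreat and check the lever and bystanders in the top view.

Call:
send_rows(motion=[{"tx":0,"ty":0,"tz":-10,"spin":0,"jaw":1},{"tx":0,"ty":0,"tz":-30,"spin":0,"jaw":1},{"tx":0,"ty":0,"tz":-60,"spin":0,"jaw":1},{"tx":0,"ty":0,"tz":-90,"spin":0,"jaw":1},{"tx":0,"ty":-30,"tz":-110,"spin":0,"jaw":1},{"tx":0,"ty":-65,"tz":-110,"spin":0,"jaw":1},{"tx":0,"ty":-100,"tz":-110,"spin":0,"jaw":1},{"tx":0,"ty":-135,"tz":-110,"spin":0,"jaw":1},{"tx":0,"ty":-170,"tz":-110,"spin":0,"jaw":1},{"tx":0,"ty":-180,"tz":-110,"spin":0,"jaw":1}])

```text
t: 24.5
eef_pos: [0.3737, 0.1498, 0.1908]
eef_rot: [0.755, 0.655, -0.001, -0.001]
force: [0.9, -0.2, 0.9]
finger_gap: -0.0001
gripper_force: 0.0
```

Call:
send_rows(motion=[{"tx":-20,"ty":0,"tz":0,"spin":0,"jaw":1},{"tx":-50,"ty":0,"tz":0,"spin":0,"jaw":1},{"tx":-80,"ty":0,"tz":0,"spin":0,"jaw":1},{"tx":-110,"ty":0,"tz":0,"spin":0,"jaw":1},{"tx":-140,"ty":0,"tz":0,"spin":0,"jaw":1},{"tx":-170,"ty":0,"tz":0,"spin":0,"jaw":1},{"tx":-200,"ty":0,"tz":0,"spin":0,"jaw":1},{"tx":-230,"ty":0,"tz":0,"spin":0,"jaw":1},{"tx":-240,"ty":0,"tz":0,"spin":0,"jaw":1},{"tx":-240,"ty":0,"tz":0,"spin":0,"jaw":1}])

```text
t: 25.33
eef_pos: [0.3448, -0.0902, 0.1913]
eef_rot: [0.757, 0.654, 0.0, 0.001]
force: [-0.7, 0.3, 0.2]
finger_gap: -0.0001
gripper_force: 0.0
```

```bash
python3 -c "
from h import *
np.set_printoptions(precision=4,suppress=True)
f=r.grab_frame('scene');q,h=eyepost(crop(f))
o=blob(mask(f,5,16,130,60,(355,200,395,240)));print('orange S',o[0],o[1])
t=r.grab_frame('top')
l=blob(mask(t,0,8,120,60,(240,140,300,215)));print('lever',l);print([onz(t,*p,.052)[:2] for p in cv2.boxPoints(l[2])])
o=blob(mask(t,5,18,140,100,(235,180,300,215)));b=blob(mask(t,105,125,100,50,(195,170,260,215)))
print('orange',o,onz(t,*o[0],.082));print('blue',b,onz(t,*b[0],.082))
g=t['img'][178:200,196:220].astype(float);w=np.clip(g[...,0]-g[...,2]-25,0,None);yy,xx=np.mgrid[178:200,196:220];print('post',(w*xx).sum()/w.sum(),(w*yy).sum()/w.sum())
a=cv2.imread('pics/top0.png');d=cv2.absdiff(a,t['img'][:,:,::-1].copy()).max(2)
for n,(x,y) in dict(jar=(348,103),sauce=(408,112),cupa=(468,140),cupb=(309,288)).items():print(n,(d[y-18:y+18,x-18:x+18]>60).sum())
print(cv2.imwrite('pics/z.png',t['img'][:,:,::-1]))
delta((.5567,.125,.082),81.8)"
```

```text
plate [420.18 267.12] 189.86 hole [420.49 267.59] 89.36 post [422.17 268.88] 13.4 post bbox [428 486] [448 506]
orange S [375.4348 221.5826] 230
lever (array([274.7938, 180.8144]), np.int32(194), ((274.9825134277344, 180.09190368652344), (11.226726531982422, 32.37039566040039), 10.784297943115234))
[array([0.549 , 0.0306]), array([0.6151, 0.0201]), array([ 0.6107, -0.0025]), array([0.5447, 0.0083])]
orange (array([263.0606, 195.0303]), np.int32(99), ((262.9017333984375, 194.63870239257812), (16.422176361083984, 6.766545295715332), 8.746162414550781)) [0.5428 0.0329 0.082 ]
blue (array([218.625 , 189.0673]), np.int32(104), ((218.35000610351562, 188.95001220703125), (12.649109840393066, 9.17060375213623), 18.434947967529297)) [0.5545 0.12   0.082 ]
post 206.55193798449613 189.10077519379846
jar 0
sauce 0
cupa 0
cupb 930
True
t25.43 d [241.3 179.2 109.1] spin -0.1 gap 0.0001 F [1.1 0.1 0.2] gf 0 pos [ 0.3447 -0.088   0.191 ] z [ 0.0003  0.0002 -1.    ]
```

```bash
python3 -c "
from workcell import r
print(r.finish_job())"
```

```text
the job is handed in; nothing more can be done
None
```

I handed the job in at about 25 s of robot time: the hook pin is seated in the lever hole and the eye is down over the post. The lever is within about 1° of home, and the jar, bottle and clear cup haven't moved; the arm hid the orange cup in the last image, but its retreat path stayed well above it.

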